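Plug an instrument housing and trace its lid seam with a probe

TASK

Close up the grey instrument housing and check its lid joint: first press both orange plugs fully home. Then take the yellow seam probe from its blue fork stand and, keeping it upright, guide its spring tip slowly along the black seam from beside the red dot, along the long side and round just one corner, to beside the green dot, a few centimetres a second, the tip lightly sprung and down in the seam all the way, never lifted out in between and never pushed in to its stop. Finally hang the probe back upright in its stand and let go, leaving the bottle, beaker and jar alone.

Things in the scene. Friction and masses are not known exactly. Their poses are not given: they have to be found in the camera images.
- housing: Grey housing fixed on the bench, 160 (x) x 240 (y) x 50 mm high, aluminium lid panel 100 x 180 mm flush in its top. Origin: centre of the underside; z up; front is -x. Round the lid runs the seam: a black groove 8 mm wide, 5 mm deep (floor at z = 45 mm), centre line at x = +-54, y = +-94 mm. Red dot on the rim beside (-54, 70), green dot beside (36, -94); the corner between is (-54, -94).
- seam_start (a point): point on the floor of the seam, on its centre line, beside the red dot: housing frame (-54, 70, 45) mm
- seam_p1 (a point): point on the floor of the seam, on its centre line, a third of the way from start to corner: (-54, 15, 45) mm
- seam_p2 (a point): point on the floor of the seam, on its centre line, two thirds of the way from start to corner: (-54, -40, 45) mm
- seam_corner (a point): point on the floor of the seam, on its centre line, at the corner where the seam turns 90 degrees: (-54, -94, 45) mm
- seam_p3 (a point): point on the floor of the seam, on its centre line, half-way from corner to end: (-9, -94, 45) mm
- seam_end (a point): point on the floor of the seam, on its centre line, beside the green dot: (36, -94, 45) mm
- plug_a (a joint): travel of the orange snap plug on the lid at housing (0, +45) mm, in m: 0 = standing proud, 0.010 = fully home (flange on the lid). Starts at 0 to 0.004. Held by friction, about 6 N to push; stays where it is left.
- plug_a_top (a point): centre of the top face of plug a, a disc 26 mm across; 14 mm above the lid at joint 0, 4 mm above it when home
- plug_b (a joint): the same for the plug at housing (0, -45) mm
- plug_b_top (a point): centre of the top face of plug b, as plug a
- stand: Fixed stand: dark base 90 x 80 x 10 mm, blue fork 85 mm high with two prongs along its x axis (16 mm wide, 10 mm thick) and a 24 mm slot between, open towards -x, closed by a back plate at x = 29 mm. Nothing rises above the prongs. Origin: centre of the underside; z up.
- stand_seat (a point): middle of the slot at the height of the prongs' top faces, 85 mm above the bench; the probe hangs with its origin here
- probe: Yellow seam probe, about 130 g, upright in the fork. Origin: centre of the underside of its black collar (40 mm across, 6 mm thick, rests on the prongs); z up along the handle. Handle 18 x 18 mm square, faces along x and y, z = 6 to 70 mm. Below: steel stem 12 mm across to z = -44 mm, then a brass plunger 4 mm thick with a 5 mm ball tip, to z = -60 mm.
- tip (a point): lowest point of the probe's ball tip, on the probe's axis: 60 mm below the probe's origin when extended; moves with the plunger
- probe_tip (a joint): how far the spring plunger is pushed in, in m: 0 = extended, 0.010 = at its stop. Spring: 0.9 N to start, plus 0.3 N per mm (3.9 N at the stop).
- bottle: white plastic bottle, 64 mm across, 130 mm high, loose; origin: centre of the underside. Leave alone.
- beaker: clear plastic beaker, 66 mm across, 75 mm high, loose; origin: centre of the underside. Leave alone.
- jar: white jar with green cap, 56 mm across, 80 mm high, loose; origin: centre of the underside. Leave alone.
Things that resemble listed ones, but are neither listed nor needed, are in the scene too. Leave any purple look-alike of the probe alone.

How it is judged:
On the way, in this order (a step that is already met when the one before it is completed fails the run):
1. both orange plugs are fully home (within 1.5 mm of the end of their travel) (value of joint each of plug_a, plug_b above 0.0085 m), for 0.1 s.
2. the probe is lifted at least 30 mm clear of its stand (z of probe in the frame of stand_seat above 0.03 m), for 0.1 s.
3. the tip runs in the seam beside the red dot: within 6 mm of site seam_start, below the rim, its spring pressed in at least 0.7 mm (distance between tip and seam_start below 0.006 m and z of tip in the frame of housing below 0.0485 m and value of joint probe_tip above 0.0007 m), for 0.04 s.
4. the tip runs in the seam a third of the way to the corner: within 6 mm of site seam_p1, below the rim, its spring pressed in at least 0.7 mm (distance between tip and seam_p1 below 0.006 m and z of tip in the frame of housing below 0.0485 m and value of joint probe_tip above 0.0007 m), for 0.04 s.
5. the tip runs in the seam two thirds of the way to the corner: within 6 mm of site seam_p2, below the rim, its spring pressed in at least 0.7 mm (distance between tip and seam_p2 below 0.006 m and z of tip in the frame of housing below 0.0485 m and value of joint probe_tip above 0.0007 m), for 0.04 s.
6. the tip runs in the seam at the corner: within 6 mm of site seam_corner, below the rim, its spring pressed in at least 0.7 mm (distance between tip and seam_corner below 0.006 m and z of tip in the frame of housing below 0.0485 m and value of joint probe_tip above 0.0007 m), for 0.04 s.
7. the tip runs in the seam half-way from the corner to the green dot: within 6 mm of site seam_p3, below the rim, its spring pressed in at least 0.7 mm (distance between tip and seam_p3 below 0.006 m and z of tip in the frame of housing below 0.0485 m and value of joint probe_tip above 0.0007 m), for 0.04 s.
8. the tip runs in the seam beside the green dot: within 6 mm of site seam_end, below the rim, its spring pressed in at least 0.7 mm (distance between tip and seam_end below 0.006 m and z of tip in the frame of housing below 0.0485 m and value of joint probe_tip above 0.0007 m), for 0.04 s.
At the end, for the whole second after the job is handed in: Both plugs are within 1.5 mm of fully home; the probe hangs at rest in its stand, collar on the prongs (height within 4 mm), within 12 mm of the seat horizontally, upright within 7 degrees (all of step 1 and horizontal distance between probe and stand_seat below 0.012 m and z of probe in the frame of stand_seat between -0.004 and 0.004 m and angle between probe's own z axis and vertical below 0.12 rad and linear speed of probe below 0.02 m/s); the robot touches nothing.
It fails at once if the tip comes out of the seam between the dots: over the middle of the path (15 mm or more inside its ends, 20 mm to either side) it is between 1 mm below and 12 mm above the housing's top (((x of tip in the frame of housing between -0.074 and -0.034 m and y of tip in the frame of housing between -0.114 and 0.055 m) or (y of tip in the frame of housing between -0.114 and -0.074 m and x of tip in the frame of housing between -0.074 and 0.021 m)) and z of tip in the frame of housing between 0.049 and 0.062 m).
It fails at once if the probe moves faster than 0.1 m/s with its tip down in the seam between the dots (((x of tip in the frame of housing between -0.074 and -0.034 m and y of tip in the frame of housing between -0.114 and 0.055 m) or (y of tip in the frame of housing between -0.114 and -0.074 m and x of tip in the frame of housing between -0.074 and 0.021 m)) and z of tip in the frame of housing between 0.04 and 0.049 m and linear speed of probe above 0.1 m/s).
It fails at once if the tip's plunger is pushed in more than 9.2 mm, to its stop (value of joint probe_tip above 0.0092 m).
It fails at once if the probe is tilted more than 35 degrees (angle between probe's own z axis and vertical above 0.61 rad).
It fails at once if the bottle, beaker or jar is moved more than 25 mm or tipped ((distance of bottle from where it was at the start of the episode above 0.025 m or angle between bottle's own z axis and vertical above 0.3 rad) or (distance of beaker from where it was at the start of the episode above 0.025 m or angle between beaker's own z axis and vertical above 0.3 rad) or (distance of jar from where it was at the start of the episode above 0.025 m or angle between jar's own z axis and vertical above 0.3 rad)).
It also fails if it takes over 72 s, if anything falls off the work surface, if the arm or the gripper's body presses on something with over 40 N, if the wrist force passes 120 N, or if a joint passes its speed limit or range.

ROBOT

A 7-joint arm with a two-finger parallel gripper is mounted at the origin on the work surface. World frame = base frame: x ahead of the robot, y to its left, z up, the work surface at z = 0. Lengths are in m, angles in rad, forces in N, time in s.
With the tool pointing down it reaches from about 0.425 to 0.875 m from the base axis. Payload 8.4 kg.
Tool frame: the origin (TCP) lies at the very end of the fingers, on their centre line; the grasp point (between the pads) lies 19 mm behind it (arm.grip_point_offset is the distance from the TCP to the grasp point, in m); z points along the fingers, y is the line along which they close (so a half turn about z gives the same grasp; the last joint's range is limited). The gripper opens to 87 mm and grips with 3 to 60 N. Pads are 19 mm wide; open, the fingers measure 117 mm over their backs; the gripper's body (75 mm by 190 mm) begins 51 mm behind the grasp point.
Start: joints at [1.177, 0.333, 0.04, 1.465, -0.013, 1.343, -0.059], TCP at [0.189, -0.622, 0.223] pointing down, gripper open.
Joint ranges: [-2.58, 2.58], [-0.38, 2.09], [-1.3, 1.39], [0.25, 2.4], [-1.5, 4.64], [0.08, 2.09], [-2.65, 2.65]. Speed limits (rad/s): [2.22, 2.22, 2.79, 2.79, 3.14, 3.14, 3.14].

INTERFACE

Orientations are given as a unit quaternion [x, y, z, w].
In Python, from station import arm gives the robot as it stands.
- The arm moves only by the shell command python3 -m pendant 'ROWS' [FORCE]. ROWS is JSON, a list that holds one entry, the list of rows, each a list of 7 numbers: the shift along the world's x, y, z in mm, then the turn, a rotation vector about the world's x, y, z in rad, then the opening, from 0 (shut) to 1 (fully open). A call has 1 to 8 rows; each row is the pose to reach, as a shift and turn from the pose commanded when the call began; what a row does not reach only later rows make up. A row lasts 1/12 s, in which the tool goes at most 41.7 mm and 7.16 degrees, less where a joint would pass 70% of its speed; a pose out of reach is approached as far as the arm can. A call with a gripper value outside its range is refused whole. The fingers move at their own pace and stop on an object; FORCE is the grip in N (left out, the last holds). Time passes only in rows, so rows that repeat a pose let the fingers close. It gives the time, the measured TCP pose, the force, the opening and the grip force at its end, in the units of the state.
- arm.sense(): the state, without advancing time (a new reading comes with each control period).
- arm.camera(name): name is "side" or "top"; returns the picture (480x640x3 uint8, red, green, blue); there is no depth.
- arm.calibration(name): a dict with "camera_matrix" (3x3 intrinsics, pixels), "rvec" (rotation vector, rad) and "tvec" (3), from world to camera coordinates, as OpenCV has them. Camera axes: x right, y down, z forward; pixel columns grow to the right and rows downward; lengths in m; the calibration is good to about 2 mm. A picture is of the moment at which its call begins. calibration takes no time and is no camera call.
- arm.sign_off(): hands the job in; it is judged then, once.
Trained networks look in the newest picture that a camera, given by its name, has taken for a name from the list of things; names that differ only in an ending like _2 or _b are one class to them, and where a whole thing is asked for, a point or a joint stands for the part that bears it (a point fixed in the world has none). Each returns a list of dicts, best first, with "confidence" (0 to 1); they miss things now and then, are a little off and sometimes report something else, mostly with a low value. They report only what shows in the picture. A call takes as long as a camera call. They do not tell look-alikes from the thing itself.
- arm.find_in(name, camera): "bbox" ([left, top, width, height] in pixels, round what is visible of it).
- arm.mark_of(name, camera): "centre" ([row, column] in pixels: a listed point, or the origin of a listed thing).
The state is a dict: "time": time; "joints": joint angles; "qvel": joint speeds; "tau": joint torques, N m; "ee_pos": TCP position; "orientation": TCP orientation; "force": force on the tool from outside, world axes, zero at the start; "ft_torque": the same for the moment, N m; "gripper_width": finger opening in m; "grasp_force": force on a finger pad.
Only numpy, scipy, OpenCV 4.12 (cv2) and the standard library are available. Lean on these libraries where they do the work, as an engineer would, in place of code of your own. Each camera call takes 0.05 s, during which the arm holds its last target. There are 200 camera calls.

## Working session

There is one attempt and no reset: what is moved stays moved. The work goes in short steps, Python scripts to look and compute and a shell command to move; the robot and the scene stay as the last step left them, time stands still between calls to the robot, and variables do not carry over. Pictures are saved under pics/ and viewed, at most 13 in all, crops included, and the job is handed in when it is done.

```bash
mkdir -p pics; ls
cat > h.py <<'E'
from station import arm
import numpy as np, cv2
def cal(c):
    d=arm.calibration(c); return np.array(d["camera_matrix"],float),np.array(d["rvec"],float),np.array(d["tvec"],float)
def ray(c,u,v):
    K,r,t=cal(c); R=cv2.Rodrigues(r)[0]
    return -R.T@t.ravel(), R.T@np.linalg.solve(K,[u,v,1])
def onz(c,u,v,z):
    o,d=ray(c,u,v); return o+d*(z-o[2])/d[2]
def proj(c,P):
    K,r,t=cal(c); return cv2.projectPoints(np.atleast_2d(np.array(P,float)),r,t,K,None)[0][:,0]
def tri(obs):
    A=np.zeros((3,3));b=np.zeros(3)
    for c,u,v in obs:
        o,d=ray(c,u,v);d=d/np.linalg.norm(d);M=np.eye(3)-np.outer(d,d);A+=M;b+=M@o
    return np.linalg.solve(A,b)
E
python3 - <<'E'
from h import *
s=arm.sense();print(s["time"],s["ee_pos"],s["orientation"],s["gripper_width"],s["force"])
for c in("top","side"):
    im=arm.camera(c);cv2.imwrite(f"pics/{c}0.png",im[:,:,::-1])
    o,_=ray(c,320,240);print(c,o.round(3))
    for n in("housing","seam_start","seam_corner","seam_end","plug_a_top","stand","stand_seat","probe","tip","bottle","beaker","jar"):
        print(n,[([round(x) for x in d["centre"]],round(d["confidence"],2)) for d in arm.mark_of(n,c)][:3])
E
```

```text
pics
0.0 [ 0.18869354 -0.6215247   0.22168258] [ 9.89157811e-01  1.46854352e-01 -1.67072768e-04 -7.71612386e-04] 0.08674727737341016 [ 0.12779704 -0.51775637  0.30752404]
top [0.511 0.053 1.176]
housing [([249, 336], 0.7)]
seam_start [([176, 449], 0.7), ([266, 298], 0.6)]
seam_corner [([284, 378], 0.97)]
seam_end [([238, 387], 0.8), ([181, 238], 0.21)]
plug_a_top [([244, 318], 0.56), ([271, 479], 0.49)]
stand [([274, 186], 0.97)]
stand_seat [([273, 177], 0.64)]
probe [([293, 124], 0.72), ([326, 197], 0.65), ([275, 176], 0.6)]
tip []
bottle [([270, 481], 0.61)]
beaker [([176, 450], 0.85), ([274, 186], 0.27)]
jar [([183, 237], 0.86), ([267, 302], 0.31), ([288, 375], 0.28)]
side [0.237 0.628 0.872]
housing [([242, 328], 0.87)]
seam_start [([263, 323], 0.82)]
seam_corner [([216, 368], 0.96)]
seam_end [([203, 342], 0.72)]
plug_a_top [([235, 314], 0.53)]
stand [([360, 274], 0.93), ([237, 312], 0.4)]
stand_seat [([341, 266], 0.97), ([344, 267], 0.57)]
probe [([386, 217], 0.97), ([413, 245], 0.77), ([359, 324], 0.7)]
tip []
bottle [([174, 398], 0.63), ([261, 326], 0.2)]
beaker [([162, 320], 0.66)]
jar [([276, 224], 0.89)]
```

View pics/top0.png

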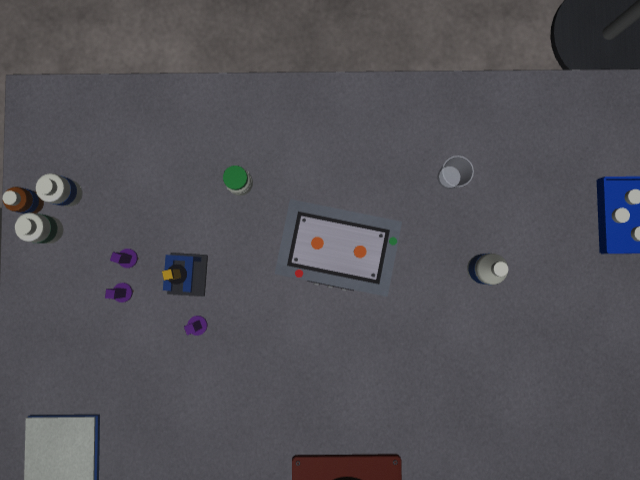

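View pics/side0.png

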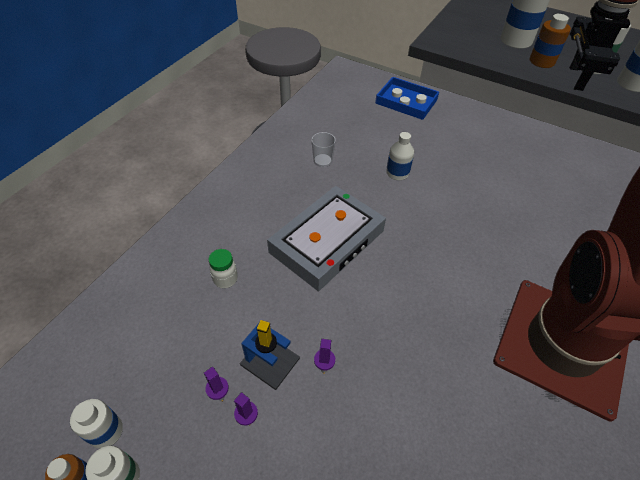

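The top picture shows the housing at (338,248) with the red dot at (299,273) and the green dot at (393,241). The yellow probe is in the stand at (177,273), with three purple look-alikes around it. The side view agrees. Next I measure precisely and zoom in on the stand.

```bash
cat >> h.py <<'E'
def lid(c,im):
    # bright lid panel, low saturation, near housing
    hsv=cv2.cvtColor(im,cv2.COLOR_RGB2HSV)
    box={"top":(270,190,420,310),"side":(260,170,400,300)}[c]
    m=np.zeros(im.shape[:2],np.uint8);x0,y0,x1,y1=box
    m[y0:y1,x0:x1]=(((hsv[...,2]>130))[y0:y1,x0:x1]*255)
    m=cv2.morphologyEx(m,cv2.MORPH_OPEN,np.ones((3,3)))
    cs=cv2.findContours(m,cv2.RETR_EXTERNAL,cv2.CHAIN_APPROX_NONE)[0]
    k=max(cs,key=cv2.contourArea)
    return k[:,0].astype(float)
def orange(c,im):
    hsv=cv2.cvtColor(im,cv2.COLOR_RGB2HSV)
    m=cv2.inRange(hsv,(4,170,110),(15,255,255))
    n,l,s,ct=cv2.connectedComponentsWithStats(m)
    return [(ct[i].round(1),s[i]) for i in range(1,n) if s[i][4]>25]
E
python3 - <<'E'
from h import *
P={}
for c in("top","side"):
    im=cv2.imread(f"pics/{c}0.png")[:,:,::-1].copy()
    k=lid(c,im)
    w=np.array([onz(c,u,v,.05)[:2] for u,v in k])
    r=cv2.minAreaRect((w*1000).astype(np.float32));print(c,"lid",r,np.round(cv2.boxPoints(r)),len(k))
    print("orange",[(a,s.tolist(),onz(c,*a,.06).round(4)) for a,s in orange(c,im)])
    hsv=cv2.cvtColor(im,cv2.COLOR_RGB2HSV)
    for nm,lo,hi in(("yel",(18,150,60),(32,255,255)),("red",(0,180,100),(3,255,255)),("red2",(174,180,100),(180,255,255)),("green",(50,150,50),(75,255,255))):
        m=cv2.inRange(hsv,lo,hi);n,l,s,ct=cv2.connectedComponentsWithStats(m)
        print(nm,[(ct[i].round(1).tolist(),s[i].tolist()) for i in range(1,n) if s[i][4]>8])
a=cv2.imread("pics/top0.png")[235:315,145:225];b=cv2.imread("pics/side0.png")[310:390,230:310]
cv2.imwrite("pics/z0.png",np.hstack([cv2.resize(x,(400,400),interpolation=cv2.INTER_CUBIC) for x in(a,b)]))
E
```

```text
top lid ((555.8058471679688, 11.829147338867188), (178.70106506347656, 97.65151977539062), 78.24242401123047) [[490. -66.]
 [585. -86.]
 [622.  89.]
 [526. 109.]] 247
orange [(array([317. , 242.8]), [312, 238, 11, 11, 101], array([0.5648, 0.0558, 0.06  ])), (array([359.6, 251.1]), [354, 246, 12, 11, 104], array([ 0.5469, -0.0323,  0.06  ]))]
yel [([167.2, 274.3], [162, 269, 11, 11, 90])]
red [([298.3, 273.2], [295, 270, 7, 7, 33])]
red2 []
green [([234.6, 177.1], [223, 166, 24, 23, 419]), ([392.6, 240.5], [389, 238, 8, 6, 35])]
side lid ((554.9273681640625, 12.602424621582031), (179.45770263671875, 99.94660186767578), 78.01083374023438) [[487. -65.]
 [585. -86.]
 [622.  90.]
 [525. 111.]] 165
orange [(array([340.4, 214. ]), [336, 210, 10, 9, 69], array([ 0.5468, -0.0336,  0.06  ])), (array([314.8, 236.4]), [310, 232, 11, 10, 78], array([0.5642, 0.0566, 0.06  ]))]
yel [([575.9, 35.3], [574, 34, 6, 5, 11]), ([264.1, 333.2], [257, 320, 15, 27, 284])]
red [([330.0, 262.1], [327, 260, 7, 6, 32])]
red2 []
green [([345.6, 195.7], [343, 194, 6, 5, 22]), ([220.3, 259.5], [209, 249, 23, 22, 404])]
```

View pics/z0.png

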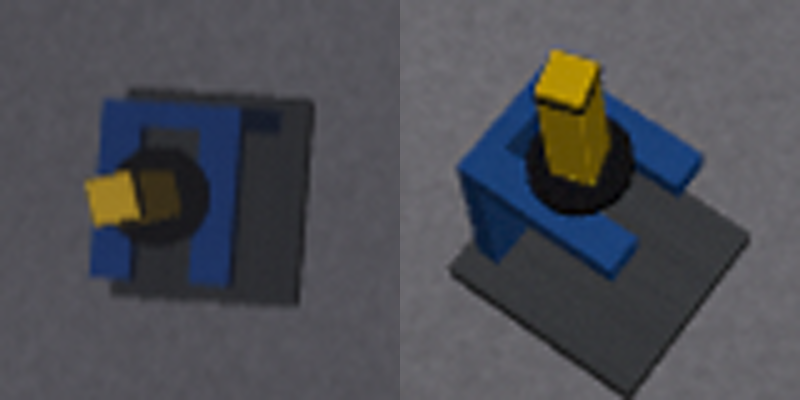

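Run:
```python
from h import *
print("plug b",tri([("top",359.6,251.1),("side",340.4,214)]).round(4),"plug a",tri([("top",317,242.8),("side",314.8,236.4)]).round(4))
print("seat",tri([("top",177,273),("side",266,341)]).round(4), onz("top",177,273,.085).round(4),onz("side",266,341,.085).round(4))
# handle top face: bright yellow
for c in("top","side"):
    im=cv2.imread(f"pics/{c}0.png")[:,:,::-1].copy();hsv=cv2.cvtColor(im,cv2.COLOR_RGB2HSV)
    m=cv2.inRange(hsv,(18,150,165),(32,255,255));n,l,s,ct=cv2.connectedComponentsWithStats(m)
    for i in range(1,n):
        if s[i][4]>20:
            k=cv2.findContours((l==i).astype(np.uint8),0,1)[0][0][:,0]
            w=np.array([onz(c,*p,.155)[:2]*1000 for p in k],np.float32)
            print(c,ct[i].round(1),s[i][4],onz(c,*ct[i],.155).round(4),cv2.minAreaRect(w))
    m=cv2.inRange(hsv,(105,130,40),(125,255,255));x0,y0,x1,y1=(150,240,215,300) if c=="top" else (235,315,300,385)
    mm=np.zeros_like(m);mm[y0:y1,x0:x1]=m[y0:y1,x0:x1]
    cs=np.vstack(cv2.findContours(mm,0,1)[0])[:,0]
    w=np.array([onz(c,*p,.085)[:2]*1000 for p in cs],np.float32);print("fork",cv2.minAreaRect(w))
c=np.array([.5554,.0121]);yw=np.radians(-11.8);R=np.array([[np.cos(yw),-np.sin(yw)],[np.sin(yw),np.cos(yw)]])
for n,p in dict(a=(0,45),b=(0,-45),start=(-54,70),p1=(-54,15),p2=(-54,-40),corner=(-54,-94),p3=(-9,-94),end=(36,-94),red=(-66,70),green=(36,-106)).items():
    w=c+R@np.array(p)/1000;print(n,w.round(4),proj("top",[*w,.05]).round(1),proj("side",[*w,.05]).round(1))
```

```text
plug b [ 0.5466 -0.0323  0.0615] plug a [0.5648 0.0558 0.0587]
seat [0.5044 0.338  0.0873] [0.5049 0.3388 0.085 ] [0.5048 0.3369 0.085 ]
fork ((505.08013916015625, 337.16876220703125), (56.49296569824219, 71.27493286132812), 85.98990631103516)
side [262.7 325. ] 81 [0.503  0.3407 0.155 ] ((502.90625, 340.52685546875), (16.220233917236328, 16.29681396484375), 13.497725486755371)
fork ((503.71319580078125, 348.75335693359375), (76.03441619873047, 74.89027404785156), 86.88703918457031)
a [0.5646 0.0561] [[316.9 243.1]] [[314.7 238.9]]
b [ 0.5462 -0.0319] [[359.1 251.6]] [[340.1 217.4]]
start [0.5169 0.0917] [[300.  266.1]] [[325.1 258.3]]
p1 [0.5056 0.0378] [[325.9 271.3]] [[341.1 244. ]]
p2 [ 0.4944 -0.016 ] [[351.8 276.5]] [[356.3 230.3]]
corner [ 0.4833 -0.0689] [[377.2 281.6]] [[370.5 217.6]]
p3 [ 0.5274 -0.0781] [[381.3 260.4]] [[355.9 208.1]]
end [ 0.5714 -0.0873] [[385.4 239.3]] [[341.8 199. ]]
red [0.5051 0.0941] [[298.9 271.8]] [[329.2 261.2]]
green [ 0.569 -0.099] [[391.  240.4]] [[344.9 196.4]]
```

```bash
python3 -m pendant '[[[10,17,0,0,0,0,0],[30,50,0,0,0,0,0],[50,83,0,0,0,0,0],[70,116,0,0,0,0,0],[90,149,0,0,0,-0.06,0],[110,182,0,0,0,-0.06,0],[130,215,0,0,0,-0.06,0],[150,248,0,0,0,-0.06,0]]]' 20
python3 -m pendant '[[[20,33,0,0,0,0,0],[40,66,0,0,0,0,0],[60,99,0,0,0,0,0],[80,132,0,0,0,0,0],[100,165,0,0,0,0,0],[120,198,0,0,0,0,0],[140,231,0,0,0,0,0],[160,264,0,0,0,0,0]]]'
```

```text
time: 1.97
ee_pos: [0.3395, -0.3722, 0.2228]
orientation: [0.993, 0.117, 0.0, 0.0]
force: [0.6, -1.4, 0.8]
gripper_width: 0.042
grasp_force: 0.0
time: 2.63
ee_pos: [0.4996, -0.1082, 0.223]
orientation: [0.993, 0.117, 0.0, 0.0]
force: [0.2, -0.2, 0.1]
gripper_width: 0.0008
grasp_force: 0.0
```

```bash
python3 -m pendant '[[[20,32,-10,0,0,0,0],[40,64,-40,0,0,0,0],[47,76,-80,0,0,0,0],[47,76,-115,0,0,0,0],[47,76,-140,0,0,0,0],[47,76,-150,0,0,0,0],[47,76,-154,0,0,0,0],[47,76,-157,0,0,0,0]]]'
python3 -m pendant '[[[0,0,-2,0,0,0,0],[0,0,-4,0,0,0,0],[0,0,-6,0,0,0,0],[0,0,-8,0,0,0,0],[0,0,-10,0,0,0,0],[0,0,-11,0,0,0,0]]]'
```

```text
time: 3.3
ee_pos: [0.5464, -0.0342, 0.0663]
orientation: [0.993, 0.117, 0.0, 0.0]
force: [-0.1, 0.2, 1.0]
gripper_width: 0.0003
grasp_force: 0.0
time: 3.8
ee_pos: [0.5471, -0.0343, 0.0564]
orientation: [0.993, 0.117, 0.001, 0.001]
force: [-2.1, -0.4, 6.2]
gripper_width: 0.0002
grasp_force: 3.0
```

```bash
python3 -m pendant '[[[0,0,-1,0,0,0,0],[0,0,-2,0,0,0,0],[0,0,-3,0,0,0,0],[0,0,-4,0,0,0,0],[0,0,-4,0,0,0,0]]]'
python3 -m pendant '[[[0,0,-1,0,0,0,0],[0,0,-2,0,0,0,0],[0,0,-2,0,0,0,0]]]'
```

```text
time: 4.22
ee_pos: [0.5473, -0.0344, 0.0542]
orientation: [0.993, 0.117, 0.002, 0.001]
force: [-9.9, -0.3, 26.2]
gripper_width: 0.0003
grasp_force: 12.5
time: 4.47
ee_pos: [0.5474, -0.0343, 0.054]
orientation: [0.993, 0.117, 0.002, 0.001]
force: [-18.3, 0.5, 44.7]
gripper_width: 0.0003
grasp_force: 22.6
```

```bash
python3 -m pendant '[[[0,0,10,0,0,0,0],[0,0,30,0,0,0,0],[6,30,32,0,0,0,0],[13,65,32,0,0,0,0],[18,90,30,0,0,0,0],[18,90,24,0,0,0,0],[18,90,19,0,0,0,0],[18,90,17,0,0,0,0]]]'
python3 -m pendant '[[[0,0,-2,0,0,0,0],[0,0,-4,0,0,0,0],[0,0,-6,0,0,0,0],[0,0,-8,0,0,0,0],[0,0,-10,0,0,0,0],[0,0,-12,0,0,0,0],[0,0,-14,0,0,0,0],[0,0,-14,0,0,0,0]]]'
python3 -m pendant '[[[0,0,-1,0,0,0,0],[0,0,-3,0,0,0,0],[0,0,-3,0,0,0,0]]]'
```

```text
time: 5.13
ee_pos: [0.5638, 0.0552, 0.0654]
orientation: [0.993, 0.117, -0.0, 0.0]
force: [0.1, 0.0, -0.1]
gripper_width: 0.0006
grasp_force: 0.0
time: 5.8
ee_pos: [0.5641, 0.0546, 0.0542]
orientation: [0.993, 0.116, 0.0, 0.001]
force: [-12.5, -4.2, 29.4]
gripper_width: 0.0003
grasp_force: 14.5
time: 6.05
ee_pos: [0.5643, 0.0547, 0.0539]
orientation: [0.993, 0.116, 0.0, 0.002]
force: [-24.6, -6.4, 58.5]
gripper_width: 0.0003
grasp_force: 28.9
```

```bash
python3 -m pendant '[[[0,0,20,0,0,0,0],[0,0,55,0,0,0,0],[-5,15,90,0,0,0,0.3],[-12,50,125,0,0,0,0.6],[-20,85,150,0,0,0,0.8],[-30,120,150,0,0,0,0.8],[-38,155,150,0,0,0,0.8],[-46,190,150,0,0,0,0.8]]]'
python3 - <<'E'
from h import *
s=arm.sense();print(s["time"],s["ee_pos"],s["gripper_width"])
im={c:arm.camera(c) for c in("top","side")}
for c in im:
    cv2.imwrite(f"pics/{c}1.png",im[c][:,:,::-1])
    print([(a,onz(c,*a,.054).round(4)) for a,_ in orange(c,im[c])])
im=im["side"];hsv=cv2.cvtColor(im,cv2.COLOR_RGB2HSV)
m=cv2.inRange(hsv,(18,150,60),(32,255,255));n,l,s,ct=cv2.connectedComponentsWithStats(m);print([(ct[i],s[i][4]) for i in range(1,n)if s[i][4]>20])
print(onz("top",167.2,274.3,.155))
E
```

```text
time: 6.72
ee_pos: [0.5176, 0.2479, 0.2]
orientation: [0.993, 0.117, 0.001, -0.0]
force: [-0.2, -0.7, -0.2]
gripper_width: 0.0325
grasp_force: 0.0
6.7167 [0.51763827 0.24786354 0.19995489] 0.0325396428093213
[(array([316.9, 242.9]), array([0.5649, 0.0561, 0.054 ])), (array([359.1, 251.4]), array([ 0.5465, -0.0317,  0.054 ]))]
[(array([340.2, 217.1]), array([ 0.5448, -0.0296,  0.054 ])), (array([314.7, 238.5]), array([0.5637, 0.0579, 0.054 ])), (array([ 70.4, 465.6]), array([0.6635, 0.6688, 0.054 ]))]
[(array([264.21453287, 333.183391  ]), np.int32(289))]
[0.5029766  0.33897581 0.155     ]
```

```bash
python3 -m pendant '[[[-5,30,0,0,0,0,0.8],[-10,60,0,0,0,0,0.8],[-14,85,0,0,0,0,0.8],[-15,92,0,0,0,0,0.8],[-15,92,-15,0,0,0,0.8],[-15,92,-35,0,0,0,0.8],[-15,92,-55,0,0,0,0.8],[-15,92,-75,0,0,0,0.8]]]'
python3 -m pendant '[[[0,0,-10,0,0,0,0.8],[0,0,-16,0,0,0,0.8],[0,0,-18,0,0,0,0.8],[0,0,-18,0,0,0,0.5],[0,0,-18,0,0,0,0.3],[0,0,-18,0,0,0,0.3],[0,0,-18,0,0,0,0.3]]]'
python3 - <<'E'
from h import *
im={c:arm.camera(c) for c in("top","side")}
s=arm.sense();print(s["ee_pos"],s["gripper_width"],s["force"])
a=im["top"][225:325,120:220];b=im["side"][270:370,210:310]
cv2.imwrite("pics/z1.png",np.hstack([cv2.resize(x,(400,400),interpolation=cv2.INTER_CUBIC) for x in(a,b)])[:,:,::-1])
E
```

```text
time: 7.48
ee_pos: [0.5036, 0.3367, 0.1227]
orientation: [0.993, 0.116, 0.0, 0.0]
force: [0.7, -0.1, 0.4]
gripper_width: 0.0693
grasp_force: 0.0
time: 8.07
ee_pos: [0.5033, 0.3384, 0.1065]
orientation: [0.993, 0.117, 0.001, -0.0]
force: [0.5, -0.5, 0.4]
gripper_width: 0.0508
grasp_force: 0.0
[0.50308076 0.33823831 0.1061157 ] 0.042761065341113895 [-0.43477478 -0.5742776   0.68286634]
```

View pics/z1.png

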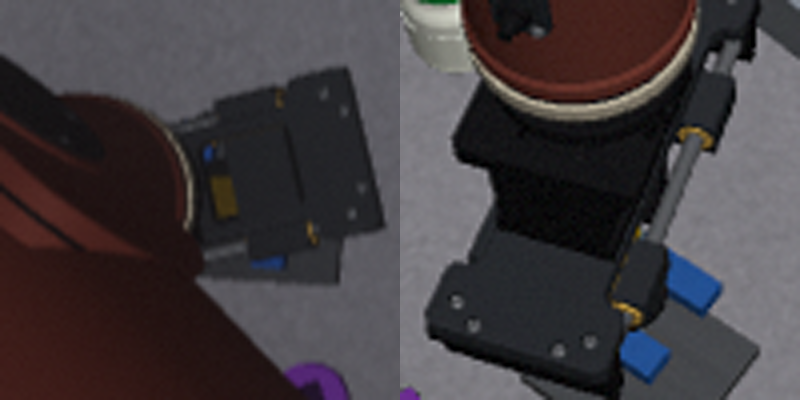

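The gripper straddles the handle: yellow shows between the fingers at about (222,195) in the left crop. I close it now.

```bash
python3 -m pendant '[[[0,0,0,0,0,0,0.2],[0,0,0,0,0,0,0.1],[0,0,0,0,0,0,0],[0,0,0,0,0,0,0],[0,0,0,0,0,0,0],[0,0,0,0,0,0,0],[0,0,0,0,0,0,0],[0,0,0,0,0,0,0]]]' 35
python3 - <<'E'
from h import *
s=arm.sense();print(s["ee_pos"],s["gripper_width"],s["grasp_force"],s["force"])
E
```

```text
time: 8.83
ee_pos: [0.5028, 0.3382, 0.1056]
orientation: [0.993, 0.117, -0.0, -0.0]
force: [0.0, 0.0, 0.5]
gripper_width: 0.0179
grasp_force: 35.0
[0.50276562 0.33819612 0.10556692] 0.017945496928377675 35.00007261754945 [0.04693464 0.03167454 0.47370864]
```

```bash
python3 -m pendant '[[[0,0,5,0,0,0,0],[0,0,15,0,0,0,0],[0,0,30,0,0,0,0],[0,0,45,0,0,0,0],[0,0,60,0,0,0,0],[0,0,75,0,0,0,0],[0,0,83,0,0,0,0],[0,0,85,0,0,0,0]]]'
python3 -m pendant '[[[1,-10,0,0,0,0,0],[2,-40,0,0,0,0,0],[4,-75,0,0,0,0,0],[6,-110,0,0,0,0,0],[8,-145,0,0,0,0,0],[10,-180,0,0,0,0,0],[12,-215,0,0,0,0,0],[14,-240,0,0,0,0,0]]]'
python3 -m pendant '[[[0,-7,-5,0,0,0,0],[0,-7,-15,0,0,0,0],[0,-7,-25,0,0,0,0],[0,-7,-35,0,0,0,0],[0,-7,-42,0,0,0,0],[0,-7,-44,0,0,0,0],[0,-7,-44,0,0,0,0]]]'
python3 - <<'E'
from h import *
im={c:arm.camera(c) for c in("top","side")}
s=arm.sense();print(s["time"],s["ee_pos"],s["gripper_width"],s["grasp_force"],s["force"])
for c in im: cv2.imwrite(f"pics/{c}2.png",im[c][:,:,::-1])
for c in im: print(c,[(d["centre"],d["confidence"]) for n in("tip","probe") for d in arm.mark_of(n,c)])
a=im["top"][200:320,260:420];b=im["side"][160:280,250:410]
cv2.imwrite("pics/z2.png",np.hstack([cv2.resize(x,(400,300),interpolation=cv2.INTER_CUBIC) for x in(a,b)])[:,:,::-1])
E
```

```text
time: 9.5
ee_pos: [0.5035, 0.3386, 0.1928]
orientation: [0.993, 0.117, 0.001, -0.001]
force: [0.2, 0.6, -1.2]
gripper_width: 0.0178
grasp_force: 35.0
time: 10.17
ee_pos: [0.5161, 0.0933, 0.1895]
orientation: [0.993, 0.115, -0.001, 0.001]
force: [0.1, -0.3, -1.6]
gripper_width: 0.0177
grasp_force: 35.0
time: 10.75
ee_pos: [0.5161, 0.092, 0.1455]
orientation: [0.993, 0.118, -0.001, -0.0]
force: [-0.1, 0.3, -1.5]
gripper_width: 0.0175
grasp_force: 35.0
10.85 [0.51690272 0.09170807 0.14666713] 0.018019501351800454 35.000018421560526 [-0.36982193 -0.22746535 -1.27183086]
top [([293.5, 124.4], 0.88), ([253.7, 128.6], 0.83), ([324.6, 194.9], 0.78)]
side [([384.6, 214.4], 0.86), ([411.8, 245.0], 0.78), ([359.4, 326.6], 0.66), ([238.0, 327.2], 0.48)]
```

View pics/z2.png

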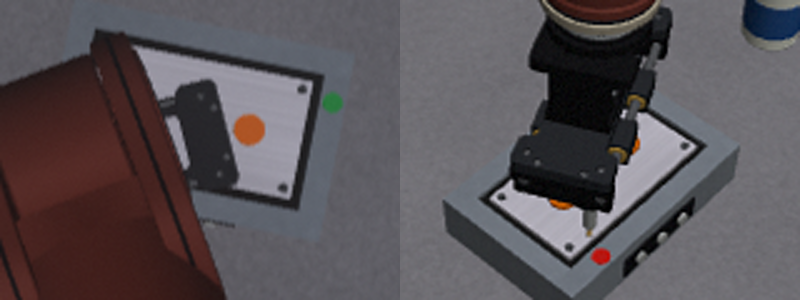

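Run:
```python
from h import *
im=cv2.imread("pics/side2.png")
s=arm.sense()["ee_pos"];t=s-[0,0,.0806]
print("pred tip",t,proj("side",t),"seam start",proj("side",[.5169,.0917,.05]))
x0,y0=305,235;S=16
z=cv2.resize(im[y0:y0+36,x0:x0+48],None,fx=S,fy=S,interpolation=cv2.INTER_NEAREST)
for p,c in((proj("side",t)[0],(255,0,255)),(proj("side",t+[0,0,.016])[0],(255,255,0))):
    q=((p-[x0,y0]+.5)*S).astype(int);cv2.drawMarker(z,tuple(map(int,q)),c,0,20,2)
cc=np.array([.5554,.0121]);yw=np.radians(-11.8);R=np.array([[np.cos(yw),-np.sin(yw)],[np.sin(yw),np.cos(yw)]])
def L(ax):
    return [tuple(map(int,((proj("side",[*(cc+R@np.array(p)/1000),.05])[0]-[x0,y0]+.5)*S))) for p in ax]
for ln in([(-50,90),(-50,-90)],[(-58,98),(-58,-98)],[(-58,98),(58,98)],[(-50,90),(50,90)]):
    a=L(ln);cv2.line(z,a[0],a[1],(0,255,0),1)
cv2.imwrite("pics/z3.png",z)
```

```text
pred tip [0.51712419 0.09119963 0.0663772 ] [[325.30858721 253.6434519 ]] seam start [[325.07821088 258.26153213]]
```

View pics/z3.png

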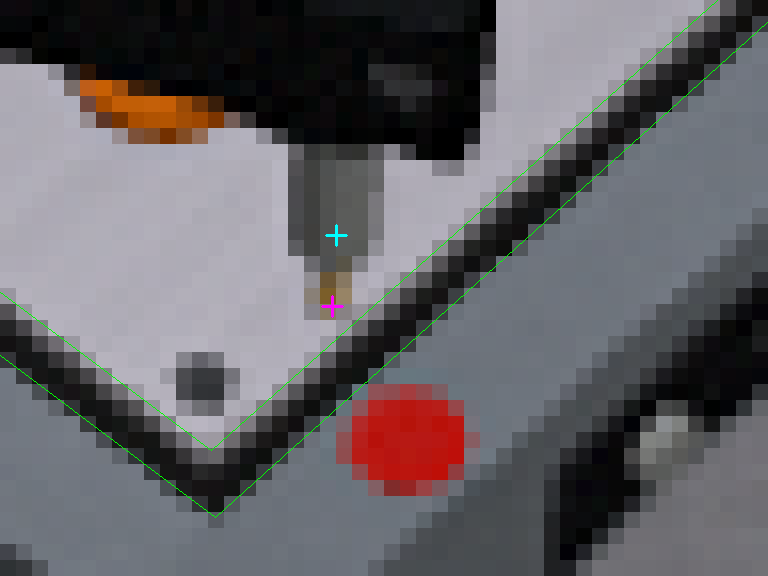

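The tip at about (325,254) matches the prediction to within a pixel. The projected seam edges also lie on the black band. I lower part way first, to tell the rim from the groove by force.

```bash
python3 -m pendant '[[[0,0,-4,0,0,0,0],[0,0,-8,0,0,0,0],[0,0,-12,0,0,0,0],[0,0,-15,0,0,0,0],[0,0,-18,0,0,0,0],[0,0,-18,0,0,0,0]]]'
python3 - <<'E'
from h import *
f=[]
for i in range(6):
    arm.camera("side");s=arm.sense();f.append(np.r_[s["ee_pos"]*1000,s["force"]])
print(np.mean(f,0).round(2),np.std(f,0).round(2))
E
```

```text
time: 11.55
ee_pos: [0.5164, 0.091, 0.1277]
orientation: [0.993, 0.117, -0.001, -0.0]
force: [-0.7, -0.5, -0.9]
gripper_width: 0.0178
grasp_force: 35.0
[ 5.1686e+02  9.1100e+01  1.2855e+02 -1.2000e-01 -3.4000e-01 -1.5000e+00] [0.15 0.04 0.23 0.2  0.48 0.31]
```

```bash
python3 -m pendant '[[[0,0,-2,0,0,0,0],[0,0,-4,0,0,0,0],[0,0,-5,0,0,0,0],[0,0,-5,0,0,0,0]]]'
python3 - <<'E'
from h import *
f=[]
for i in range(6):
    arm.camera("side");s=arm.sense();f.append(np.r_[s["ee_pos"]*1000,s["force"]])
print(s["time"],np.mean(f,0).round(2),np.std(f,0).round(2))
E
```

```text
time: 12.18
ee_pos: [0.517, 0.0911, 0.1235]
orientation: [0.993, 0.117, 0.0, -0.0]
force: [0.1, 0.3, 1.2]
gripper_width: 0.0174
grasp_force: 35.0
12.4833 [5.1700e+02 9.1090e+01 1.2367e+02 9.6000e-01 2.3000e-01 4.5000e-01] [0.02 0.01 0.04 0.97 0.21 0.51]
```

```bash
python3 -m pendant '[[[0,0,-1,0,0,0,0],[-0.4,-2,-1,0,0,0,0],[-1.1,-5,-1,0,0,0,0],[-1.7,-8,-1,0,0,0,0],[-2.3,-11,-1,0,0,0,0],[-2.9,-14,-1,0,0,0,0],[-3.6,-17,-1,0,0,0,0],[-4.2,-20,-1,0,0,0,0]]]'
python3 -m pendant '[[[-0.6,-3,0,0,0,0,0],[-1.3,-6,0,0,0,0,0],[-1.9,-9,0,0,0,0,0],[-2.5,-12,0,0,0,0,0],[-3.2,-15,0,0,0,0,0],[-3.8,-18,0,0,0,0,0],[-4.4,-21,0,0,0,0,0],[-5,-24,0,0,0,0,0]]]'
python3 - <<'E'
from h import *
f=[]
for i in range(4):
    arm.camera("side");s=arm.sense();f.append(np.r_[s["ee_pos"]*1000,s["force"]])
print(s["time"],np.mean(f,0).round(2),np.std(f,0).round(2))
E
```

```text
time: 13.15
ee_pos: [0.5126, 0.0707, 0.1226]
orientation: [0.993, 0.117, 0.0, -0.0]
force: [0.3, 1.7, 0.6]
gripper_width: 0.0176
grasp_force: 35.0
time: 13.82
ee_pos: [0.5076, 0.0468, 0.1225]
orientation: [0.993, 0.117, 0.0, -0.0]
force: [-0.8, 1.5, 1.7]
gripper_width: 0.0179
grasp_force: 35.0
14.0167 [ 5.0746e+02  4.6080e+01  1.2246e+02  2.0000e-02 -8.3000e-01  8.5000e-01] [0.03 0.21 0.03 0.57 0.28 0.39]
```

```bash
python3 -m pendant '[[[-0.6,-3,0,0,0,0,0],[-1.3,-6,0,0,0,0,0],[-1.9,-9,0,0,0,0,0],[-2.5,-12,0,0,0,0,0],[-3.2,-15,0,0,0,0,0],[-3.8,-18,0,0,0,0,0],[-4.4,-21,0,0,0,0,0],[-5,-24,0,0,0,0,0]]]'
python3 -m pendant '[[[-0.6,-3,0,0,0,0,0],[-1.3,-6,0,0,0,0,0],[-1.9,-9,0,0,0,0,0],[-2.5,-12,0,0,0,0,0],[-3.2,-15,0,0,0,0,0],[-3.8,-18,0,0,0,0,0],[-4.4,-21,0,0,0,0,0],[-5,-24,0,0,0,0,0]]]'
python3 - <<'E'
from h import *
f=[]
for i in range(4):
    im=arm.camera("side");s=arm.sense();f.append(np.r_[s["ee_pos"]*1000,s["force"]])
m=np.mean(f,0);print(s["time"],m.round(2),np.std(f,0).round(2))
p=m[:3]/1000-[0,0,.077];q=proj("side",p)[0].astype(int)
z=im[q[1]-25:q[1]+20,q[0]-30:q[0]+30];cv2.imwrite("pics/z4.png",cv2.resize(z,None,fx=10,fy=10,interpolation=0)[:,:,::-1])
E
```

```text
time: 14.68
ee_pos: [0.5026, 0.0227, 0.1225]
orientation: [0.993, 0.117, -0.0, -0.0]
force: [0.7, 1.6, 0.7]
gripper_width: 0.0178
grasp_force: 35.0
time: 15.35
ee_pos: [0.4976, -0.0012, 0.1225]
orientation: [0.993, 0.117, -0.0, -0.0]
force: [0.2, 1.6, 0.7]
gripper_width: 0.018
grasp_force: 35.0
15.55 [ 4.9745e+02 -1.9000e+00  1.2247e+02 -1.9000e-01 -9.3000e-01  8.1000e-01] [0.03 0.22 0.01 0.2  0.7  0.43]
```

View pics/z4.png

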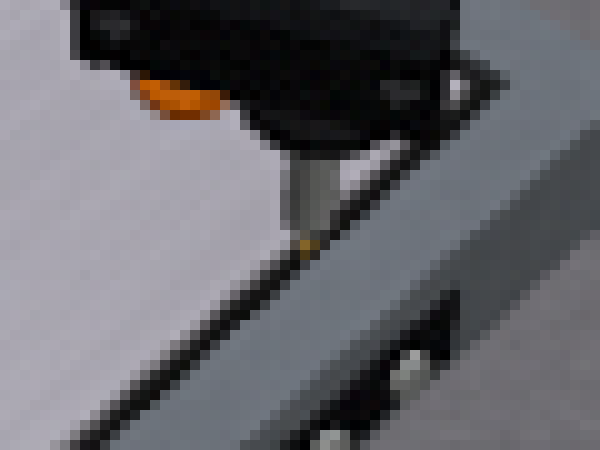

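The tip, brass at about (305,245) in the crop, sits in the black groove. I carry on to the corner.

```bash
python3 -m pendant '[[[-0.6,-3,0,0,0,0,0],[-1.3,-6,0,0,0,0,0],[-1.9,-9,0,0,0,0,0],[-2.5,-12,0,0,0,0,0],[-3.2,-15,0,0,0,0,0],[-3.8,-18,0,0,0,0,0],[-4.4,-21,0,0,0,0,0],[-5,-24,0,0,0,0,0]]]'
python3 -m pendant '[[[-0.6,-3,0,0,0,0,0],[-1.3,-6,0,0,0,0,0],[-1.9,-9,0,0,0,0,0],[-2.5,-12,0,0,0,0,0],[-3.2,-15,0,0,0,0,0],[-3.8,-18,0,0,0,0,0],[-4.4,-21,0,0,0,0,0],[-5,-24,0,0,0,0,0]]]'
python3 -m pendant '[[[-0.6,-3,0,0,0,0,0],[-1.3,-6,0,0,0,0,0],[-1.9,-9,0,0,0,0,0],[-2.5,-12,0,0,0,0,0],[-3.1,-14.5,0,0,0,0,0],[-3.5,-16.5,0,0,0,0,0],[-3.8,-18,0,0,0,0,0],[-3.8,-18.2,0,0,0,0,0]]]'
python3 - <<'E'
from h import *
f=[]
for i in range(4):
    im=arm.camera("side");s=arm.sense();f.append(np.r_[s["ee_pos"]*1000,s["force"]])
m=np.mean(f,0);print(s["time"],m.round(2),np.std(f,0).round(2))
p=m[:3]/1000-[0,0,.077];q=proj("side",p)[0].astype(int)
z=im[q[1]-25:q[1]+20,q[0]-30:q[0]+30];cv2.imwrite("pics/z5.png",cv2.resize(z,None,fx=10,fy=10,interpolation=0)[:,:,::-1])
E
```

```text
time: 16.22
ee_pos: [0.4926, -0.0253, 0.1225]
orientation: [0.993, 0.117, 0.0, -0.0]
force: [0.7, 1.5, 0.9]
gripper_width: 0.0178
grasp_force: 35.0
time: 16.88
ee_pos: [0.4875, -0.0493, 0.1225]
orientation: [0.993, 0.117, -0.0, -0.0]
force: [0.3, 1.5, 1.0]
gripper_width: 0.018
grasp_force: 35.0
time: 17.55
ee_pos: [0.4837, -0.0678, 0.1226]
orientation: [0.993, 0.117, -0.0, 0.0]
force: [0.2, -1.3, 0.9]
gripper_width: 0.0181
grasp_force: 35.0
17.75 [ 4.8372e+02 -6.7590e+01  1.2252e+02  3.0000e-01 -1.3100e+00  3.8000e-01] [0.01 0.09 0.01 0.42 0.2  0.71]
```

View pics/z5.png

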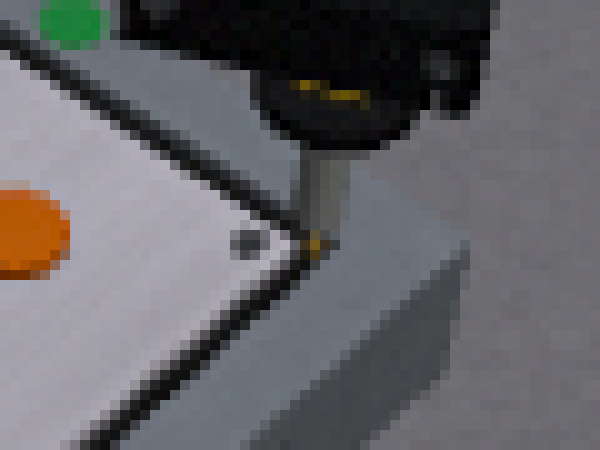

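The tip is at the corner, with a sliver of black still beyond it. I go 1 mm further, then turn along the short side.

```bash
python3 -m pendant '[[[-0.1,-0.5,0,0,0,0,0],[-0.2,-1,0,0,0,0,0],[1,-1.3,0,0,0,0,0],[3,-1.7,0,0,0,0,0],[6,-2.3,0,0,0,0,0],[9,-2.9,0,0,0,0,0],[12,-3.6,0,0,0,0,0],[15,-4.2,0,0,0,0,0]]]'
python3 -m pendant '[[[3,-0.6,0,0,0,0,0],[6,-1.3,0,0,0,0,0],[9,-1.9,0,0,0,0,0],[12,-2.5,0,0,0,0,0],[15,-3.2,0,0,0,0,0],[18,-3.8,0,0,0,0,0],[21,-4.4,0,0,0,0,0],[24,-5,0,0,0,0,0]]]'
python3 - <<'E'
from h import *
f=[]
for i in range(4):
    im=arm.camera("side");s=arm.sense();f.append(np.r_[s["ee_pos"]*1000,s["force"]])
m=np.mean(f,0);print(s["time"],m.round(2),np.std(f,0).round(2))
p=m[:3]/1000-[0,0,.077];q=proj("side",p)[0].astype(int)
z=im[q[1]-25:q[1]+20,q[0]-30:q[0]+30];cv2.imwrite("pics/z6.png",cv2.resize(z,None,fx=10,fy=10,interpolation=0)[:,:,::-1])
E
```

```text
time: 18.42
ee_pos: [0.4991, -0.0714, 0.1224]
orientation: [0.993, 0.117, -0.0, -0.0]
force: [-1.0, 0.4, 0.5]
gripper_width: 0.0179
grasp_force: 35.0
time: 19.08
ee_pos: [0.5231, -0.0764, 0.1225]
orientation: [0.993, 0.117, -0.0, -0.0]
force: [-1.5, -0.5, 0.6]
gripper_width: 0.018
grasp_force: 35.0
19.2833 [ 5.2367e+02 -7.6510e+01  1.2274e+02  1.0600e+00 -5.3000e-01  5.0000e-01] [0.13 0.04 0.06 0.65 0.3  0.49]
```

View pics/z6.png

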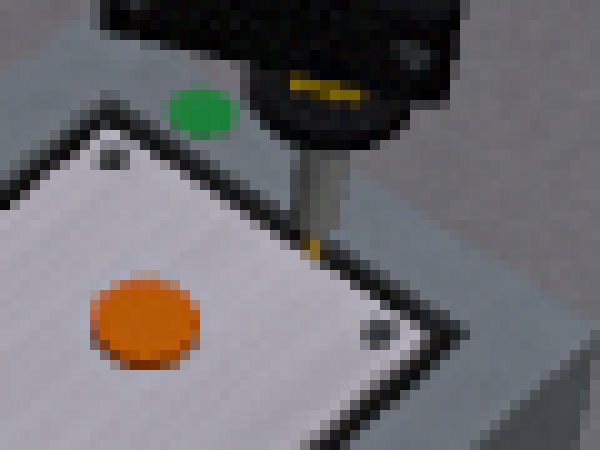

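The tip, at (313,248) in the crop, is in the groove on the lid side. I run on to the green dot with a small outward correction.

```bash
python3 -m pendant '[[[3,-0.8,0,0,0,0,0],[6,-1.6,0,0,0,0,0],[9,-2.3,0,0,0,0,0],[12,-3,0,0,0,0,0],[15,-3.6,0,0,0,0,0],[18,-4.3,0,0,0,0,0],[21,-4.9,0,0,0,0,0],[24,-5.5,0,0,0,0,0]]]'
python3 -m pendant '[[[3,-0.6,0,0,0,0,0],[6,-1.3,0,0,0,0,0],[9,-1.9,0,0,0,0,0],[12,-2.5,0,0,0,0,0],[15,-3.2,0,0,0,0,0],[18,-3.8,0,0,0,0,0],[21,-4.4,0,0,0,0,0],[24,-5,0,0,0,0,0]]]'
python3 -m pendant '[[[0.2,0,0,0,0,0,0],[0.2,0,0,0,0,0,0],[0.2,0,0,0,0,0,0]]]'
```

```text
time: 19.95
ee_pos: [0.5471, -0.0819, 0.1225]
orientation: [0.993, 0.117, -0.0, -0.0]
force: [-0.7, 0.4, 0.8]
gripper_width: 0.0182
grasp_force: 35.0
time: 20.62
ee_pos: [0.5711, -0.0869, 0.1225]
orientation: [0.993, 0.117, -0.0, -0.0]
force: [-2.2, 0.0, -0.3]
gripper_width: 0.0179
grasp_force: 35.0
time: 20.87
ee_pos: [0.5715, -0.0869, 0.1228]
orientation: [0.993, 0.117, 0.001, 0.0]
force: [1.6, -0.2, 1.1]
gripper_width: 0.0174
grasp_force: 35.0
```

Run:
```python
from h import *
f=[]
for i in range(4):
    im=arm.camera("side");s=arm.sense();f.append(np.r_[s["ee_pos"]*1000,s["force"]])
m=np.mean(f,0);print(s["time"],m.round(2),np.std(f,0).round(2))
p=m[:3]/1000-[0,0,.077];q=proj("side",p)[0].astype(int)
z=im[q[1]-25:q[1]+20,q[0]-30:q[0]+30];cv2.imwrite("pics/z7.png",cv2.resize(z,None,fx=10,fy=10,interpolation=0)[:,:,::-1])
```

```text
21.0667 [ 5.7124e+02 -8.6860e+01  1.2273e+02  5.4000e-01 -5.2000e-01  9.6000e-01] [0.1  0.02 0.03 0.48 0.52 0.2 ]
```

View pics/z7.png

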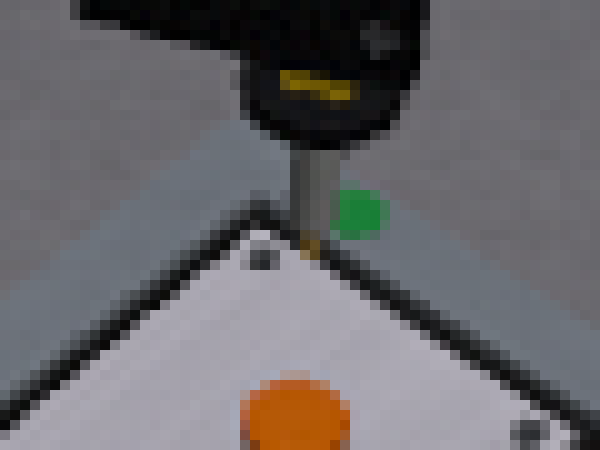

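The tip is in the seam beside the green dot, so I lift straight up and go back to the stand.

```bash
python3 -m pendant '[[[0,0,5,0,0,0,0],[0,0,15,0,0,0,0],[0,0,30,0,0,0,0],[0,0,45,0,0,0,0],[0,0,60,0,0,0,0],[0,0,70,0,0,0,0],[-3,20,70,0,0,0,0],[-8,50,70,0,0,0,0]]]'
python3 -m pendant '[[[-6,35,0,0,0,0,0],[-11,70,0,0,0,0,0],[-17,105,0,0,0,0,0],[-22,140,0,0,0,0,0],[-28,175,0,0,0,0,0],[-33,210,0,0,0,0,0],[-39,245,0,0,0,0,0],[-44,280,0,0,0,0,0]]]'
python3 -m pendant '[[[-5,30,0,0,0,0,0],[-10,60,0,0,0,0,0],[-14,85,0,0,0,0,0],[-16,95,0,0,0,0,0],[-16,95,0,0,0,0,0],[-16,95,0,0,0,0,0]]]'
```

```text
time: 21.73
ee_pos: [0.5634, -0.0398, 0.1935]
orientation: [0.993, 0.114, 0.0, 0.001]
force: [0.7, 1.2, -2.0]
gripper_width: 0.0179
grasp_force: 35.0
time: 22.4
ee_pos: [0.5183, 0.2446, 0.1931]
orientation: [0.993, 0.117, 0.0, 0.0]
force: [2.1, -0.1, -0.9]
gripper_width: 0.0179
grasp_force: 35.0
time: 22.9
ee_pos: [0.503, 0.3379, 0.1925]
orientation: [0.993, 0.118, -0.0, 0.0]
force: [0.1, -0.6, -0.8]
gripper_width: 0.0178
grasp_force: 35.0
```

```bash
python3 -m pendant '[[[0,0,-8,0,0,0,0],[0,0,-22,0,0,0,0],[0,0,-36,0,0,0,0],[0,0,-50,0,0,0,0],[0,0,-62,0,0,0,0],[0,0,-72,0,0,0,0],[0,0,-79,0,0,0,0],[0,0,-83,0,0,0,0]]]'
python3 -m pendant '[[[0,0,-1,0,0,0,0],[0,0,-2,0,0,0,0],[0,0,-3,0,0,0,0],[0,0,-4,0,0,0,0],[0,0,-4,0,0,0,0],[0,0,-4,0,0,0,0]]]'
```

```text
time: 23.57
ee_pos: [0.5028, 0.3376, 0.1083]
orientation: [0.993, 0.117, -0.001, 0.0]
force: [-0.2, 0.3, -0.8]
gripper_width: 0.0178
grasp_force: 35.0
time: 24.07
ee_pos: [0.5031, 0.3383, 0.1058]
orientation: [0.993, 0.117, 0.0, -0.0]
force: [0.1, 0.0, -0.1]
gripper_width: 0.0182
grasp_force: 35.0
```

```bash
python3 -m pendant '[[[0,0,0,0,0,0,0.3],[0,0,0,0,0,0,0.4],[0,0,0,0,0,0,0.5],[0,0,0,0,0,0,0.6],[0,0,0,0,0,0,0.7],[0,0,0,0,0,0,0.7],[0,0,0,0,0,0,0.7],[0,0,0,0,0,0,0.7]]]'
python3 -m pendant '[[[0,0,10,0,0,0,0.7],[0,0,25,0,0,0,0.7],[0,0,45,0,0,0,0.7],[0,0,70,0,0,0,0.7],[0,0,100,0,0,0,0.7],[0,-30,110,0,0,0,0.7],[0,-65,110,0,0,0,0.7],[0,-100,110,0,0,0,0.7]]]'
python3 -m pendant '[[[0,-35,0,0,0,0,0.7],[0,-65,0,0,0,0,0.7],[0,-85,0,0,0,0,0.7],[0,-90,0,0,0,0,0.7],[0,-90,0,0,0,0,0.7]]]'
python3 - <<'E'
from h import *
im={c:arm.camera(c) for c in("top","side")}
a=im["top"][235:315,145:225];b=im["side"][310:390,230:310]
cv2.imwrite("pics/z8.png",np.hstack([cv2.resize(x,(400,400),interpolation=cv2.INTER_CUBIC) for x in(a,b)])[:,:,::-1])
for c in im:
    print(c,[(a,onz(c,*a,.054).round(4)) for a,_ in orange(c,im[c])])
    print([(n,d[0]["centre"] if (d:=arm.mark_of(n,c)) else None) for n in("bottle","beaker","jar")])
E
```

```text
time: 24.73
ee_pos: [0.503, 0.3382, 0.1056]
orientation: [0.993, 0.117, 0.0, -0.0]
force: [0.2, -0.0, -0.5]
gripper_width: 0.0588
grasp_force: 0.0
time: 25.4
ee_pos: [0.503, 0.2383, 0.2174]
orientation: [0.993, 0.118, 0.001, -0.001]
force: [0.4, 0.1, -0.3]
gripper_width: 0.0609
grasp_force: 0.0
time: 25.82
ee_pos: [0.5034, 0.1465, 0.2163]
orientation: [0.993, 0.116, 0.0, 0.0]
force: [0.1, 0.5, -0.2]
gripper_width: 0.061
grasp_force: 0.0
top [(array([318.1, 242.6]), array([0.5655, 0.0535, 0.054 ])), (array([359.1, 251.4]), array([ 0.5465, -0.0317,  0.054 ]))]
[('bottle', [269.6, 480.0]), ('beaker', [177.3, 445.8]), ('jar', [182.0, 238.2])]
side [(array([340.2, 216.9]), array([ 0.5451, -0.0301,  0.054 ]))]
[('bottle', [174.6, 397.5]), ('beaker', [359.4, 270.6]), ('jar', [278.4, 228.3])]
```

View pics/z8.png

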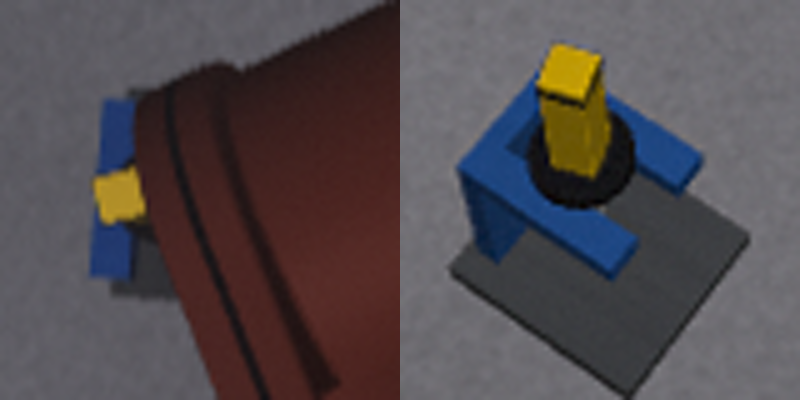

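The probe hangs upright on the prongs about 2–3 mm from where it was, within tolerance. Both plugs are home, the loose items haven't moved and the arm is clear, so I hand in.

```bash
python3 -c "
from station import arm
print(arm.sign_off())"
```

```text
the job is handed in; nothing more can be done
None
```

The job is handed in at about 26 s on the robot's clock: both plugs were pressed home, the seam was traced from the red dot round one corner to the green dot, and the probe is hanging back upright in its stand. The sign-off gave no verdict.

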